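# Scan the storage code of the bottle's stand and dock the scanner

### The job

Take the scanner wand and scan the code of the stand on which the tall bottle is standing: point the wand's window squarely at the middle of that stand's code from about 6 cm away and hold it still there for a second. Do not scan the other two codes. Then set the wand down, without dropping it, upright on the middle of its round charging plate, let go, and leave everything else where it stands.

Things in the scene. Friction and masses are not known exactly. Their poses are not given: they have to be found in the camera images.
- wand: Handheld code-scanner wand standing upright on its nose: grey square head 46 x 46 mm, 35 mm tall, a short taper to 50 mm, and above it a black straight handle up to 150 mm (34 mm along its x, 26 mm along its y; grip it across y, 80 to 130 mm up). 0.16 kg. Origin: centre of the underside (the scan window). z points up the handle; the scanner looks out along -z, straight out of the window.
- window (a point): Centre of the wand's scan window, at the wand's origin, same axes as the wand.
- dock: Flat round black charging plate, 110 mm across, 10 mm thick, fixed to the bench. Origin: centre of its underside.
- dock_top (a point): Centre of the charging plate's upper face (10 mm above the bench), z up.
- bottle: The tall white plastic bottle with a narrow neck and cap, 64 mm across, 170 mm tall; stands on one of the three stands. Origin: centre of the underside.
- jar: Short white jar, 64 mm across, 65 mm tall, on another stand. Origin: centre of the underside.
- beaker: Open glass beaker, 70 mm across, 90 mm tall, on another stand. Origin: centre of the underside.
- pen: White marker pen with a blue cap, 130 x 13 x 13 mm, lying on the bench. A bystander.
- cap_a: Loose blue tube cap, 34 mm across, 13 mm tall. A bystander.
- cap_b: Another such blue tube cap. A bystander.
- code_l (a point): Centre of the printed square code (46 mm, black on white paper) on the sloped aluminium plate (75 x 100 mm) of the left (+y) stand, 69 mm above the bench. z points straight out of the code's face, 35 degrees from vertical and leaning away from the stand's platform, roughly towards the robot; y is level.
- platform_l (a point): Centre of the flat platform of the left (+y) stand (top 12 mm above the bench), where a vessel stands, 95 mm behind the code. The stand is fixed, its foot 190 x 120 mm; its axes are level, x from the code towards the platform.
- code_m (a point): Centre of the printed square code (46 mm, black on white paper) on the sloped aluminium plate (75 x 100 mm) of the middle stand, 69 mm above the bench. z points straight out of the code's face, 35 degrees from vertical and leaning away from the stand's platform, roughly towards the robot; y is level.
- platform_m (a point): Centre of the flat platform of the middle stand (top 12 mm above the bench), where a vessel stands, 95 mm behind the code. The stand is fixed, its foot 190 x 120 mm; its axes are level, x from the code towards the platform.
- code_r (a point): Centre of the printed square code (46 mm, black on white paper) on the sloped aluminium plate (75 x 100 mm) of the right (-y) stand, 69 mm above the bench. z points straight out of the code's face, 35 degrees from vertical and leaning away from the stand's platform, roughly towards the robot; y is level.
- platform_r (a point): Centre of the flat platform of the right (-y) stand (top 12 mm above the bench), where a vessel stands, 95 mm behind the code. The stand is fixed, its foot 190 x 120 mm; its axes are level, x from the code towards the platform.
Things that resemble listed ones, but are neither listed nor needed, are in the scene too. What is shaped like the wand but red is not meant.

How it is judged:
On the way:
1. bottle's code scanned: wand still (15 mm/s, 0.1 rad/s) for 0.9 s, window 30-95 mm off the code, code centre within 12 mm in x and y of its line of sight, square within 15 deg (((horizontal distance between bottle and platform_l below 0.05 m and x of code_l in the frame of window between -0.012 and 0.012 m and y of code_l in the frame of window between -0.012 and 0.012 m and z of code_l in the frame of window between -0.095 and -0.03 m and angle between the z axis of window and the z axis of code_l, either way round below 0.262 rad and linear speed of wand below 0.015 m/s and angular speed of wand below 0.1 rad/s) or (horizontal distance between bottle and platform_m below 0.05 m and x of code_m in the frame of window between -0.012 and 0.012 m and y of code_m in the frame of window between -0.012 and 0.012 m and z of code_m in the frame of window between -0.095 and -0.03 m and angle between the z axis of window and the z axis of code_m, either way round below 0.262 rad and linear speed of wand below 0.015 m/s and angular speed of wand below 0.1 rad/s) or (horizontal distance between bottle and platform_r below 0.05 m and x of code_r in the frame of window between -0.012 and 0.012 m and y of code_r in the frame of window between -0.012 and 0.012 m and z of code_r in the frame of window between -0.095 and -0.03 m and angle between the z axis of window and the z axis of code_r, either way round below 0.262 rad and linear speed of wand below 0.015 m/s and angular speed of wand below 0.1 rad/s))), for 0.9 s.
At the end, for the whole second after the job is handed in: The wand stands upright (within 3.4 degrees) on its nose on the charging plate, its centre within 20 mm of the plate's centre, at rest and released; bottle, jar, beaker, pen and caps are within 2 cm of where they stood (horizontal distance between wand and dock_top below 0.02 m and z of wand in the frame of dock_top between -0.004 and 0.004 m and angle between wand's own z axis and vertical below 0.06 rad and linear speed of wand below 0.02 m/s and angular speed of wand below 0.1 rad/s and contact force between the fingers and wand below 0.05 N and distance of each of bottle, jar, beaker, pen, cap_a, cap_b from where it was at the start of the episode below 0.02 m); the robot touches nothing.
It fails at once if bottle, jar or beaker moved more than 2 cm or tipped over 20 degrees (distance of any of bottle, jar, beaker from where it was at the start of the episode above 0.02 m or angle between any of bottle, jar, beaker's own z axis and vertical above 0.35 rad).
It fails at once if pen or a cap moved more than 2 cm (distance of any of pen, cap_a, cap_b from where it was at the start of the episode above 0.02 m).
It fails at once if the wand dropped: moving faster than 0.3 m/s with no finger on it (contact force between the fingers and wand below 0.05 N and linear speed of wand above 0.3 m/s).
It fails at once if a wrong code read: the wand comes to rest (slower than 15 mm/s) aimed squarely at the code of a stand without the bottle ((x of code_l in the frame of window between -0.015 and 0.015 m and y of code_l in the frame of window between -0.015 and 0.015 m and z of code_l in the frame of window between -0.11 and -0.02 m and angle between the z axis of window and the z axis of code_l, either way round below 0.3 rad and linear speed of wand below 0.015 m/s and angular speed of wand below 0.1 rad/s and not (horizontal distance between bottle and platform_l below 0.05 m)) or (x of code_m in the frame of window between -0.015 and 0.015 m and y of code_m in the frame of window between -0.015 and 0.015 m and z of code_m in the frame of window between -0.11 and -0.02 m and angle between the z axis of window and the z axis of code_m, either way round below 0.3 rad and linear speed of wand below 0.015 m/s and angular speed of wand below 0.1 rad/s and not (horizontal distance between bottle and platform_m below 0.05 m)) or (x of code_r in the frame of window between -0.015 and 0.015 m and y of code_r in the frame of window between -0.015 and 0.015 m and z of code_r in the frame of window between -0.11 and -0.02 m and angle between the z axis of window and the z axis of code_r, either way round below 0.3 rad and linear speed of wand below 0.015 m/s and angular speed of wand below 0.1 rad/s and not (horizontal distance between bottle and platform_r below 0.05 m))).
It also fails if it takes over 48 s, if anything falls off the work surface, if the arm or the gripper's body presses on something with over 40 N, if the wrist force passes 120 N, or if a joint passes its speed limit or range.

### The arm

A 6-joint arm with a two-finger parallel gripper is mounted at the origin on the work surface. World frame = base frame: x ahead of the robot, y to its left, z up, the work surface at z = 0. Lengths are in m, angles in rad, forces in N, time in s.
With the tool pointing down it reaches from about 0.4 to 0.925 m from the base axis. Payload 3.4 kg.
Tool frame: the origin (TCP) lies on the centre line of the jaws, within the pads' length; the fingertips stand r.tcp_to_tips ahead of it and the grasp point (between the pads) lies 11 mm behind it (r.tcp_to_tips is the distance from the TCP to the fingertips, in m); z points along the fingers, y is the direction in which the jaws open and shut (so a half turn about z gives the same grasp; the last joint's range is limited). The gripper opens to 85 mm and grips with 20 to 120 N. Pads are 22 mm wide; open, the fingers measure 114 mm over their backs; the gripper's body (76 mm by 85 mm) begins 54 mm behind the grasp point. The pads swing forward as they close: fully open they stand 13 mm farther back than shut.
Start: joints at [1.262, 0.307, 1.506, -0, 1.328, -0.073], TCP at [0.134, 0.559, 0.239] pointing down, gripper open.
Joint ranges: [-3.12, 3.12], [-1.05, 2.28], [0.14, 2.33], [-1.42, 4.57], [0.1, 2.73], [-2.68, 2.68]. Speed limits (rad/s): [2.57, 2.57, 3.14, 3.14, 3.14, 3.14].

### API

Orientations are given as a unit quaternion [w, x, y, z].
In Python, from cell import readout, get_image, camera_info, r gives the robot as it stands.
- The arm moves only by the shell command python3 -m jog 'ROWS' [FORCE]. ROWS is JSON, a list of rows, each a list of 3 entries, a list of its own where there are three numbers: the finger opening in mm, from 0 to 85.4, then the shift along the tool's x, y, z in mm, then the turn about the tool's z in degrees. In form: [[claw, [tx, ty, tz], turn], ...]. A call has exactly 5 rows; each row is the pose to reach, as a shift and turn from the pose commanded when the call began, along the tool's axes at that moment; what a row does not reach only later rows make up. A row lasts 1/8 s, in which the tool goes at most 62.5 mm and 10.7 degrees, less where a joint would pass 70% of its speed; a pose out of reach is approached as far as the arm can. A call with a gripper value outside its range is refused whole. The fingers move at their own pace and stop on an object; FORCE is the grip in N (left out, the last holds). Time passes only in rows, so rows that repeat a pose let the fingers close, or fill a call up. It gives the time, the measured TCP pose, the force and the opening at its end, in the units of the state.
- readout.observe(): the state, without advancing time (a new reading comes with each control period).
- get_image(name): name is "scene" or "top" or "wrist"; returns (picture, depth): 384x512x3 uint8, red, green, blue; 384x512 float32, m along the optical axis (not along the pixel's ray), 0 where there is no reading.
- camera_info(name): a dict with "vertical_fov" (degrees; the focal length in pixels is half the picture's height over the tangent of half this angle, whatever the lens; pixels are square), "cx", "cy" (the principal point, pixels), "R" (3x3) and "t" (3): a world point X has camera coordinates R X + t. Camera axes: x right, y down, z forward; pixel columns grow to the right and rows downward; lengths in m; the calibration is good to about 2 mm. A picture is of the moment at which its call begins: read the wrist's pose just before it. camera_info takes no time and is no camera call; for the wrist camera it gives the pose at the moment of the call.
- r.close_job(): hands the job in, once; it reports no verdict.
The state is a dict: "time_s": time; "q": joint angles; "dq": joint speeds; "tau": joint torques, N m; "tcp_pos": TCP position; "ee_rot": TCP orientation; "ft_force": force on the tool from outside, world axes, zero at the start; "wrist_torque": the same for the moment, N m; "finger_gap": finger opening in m.
Only numpy, scipy, OpenCV 4.12 (cv2) and the standard library are available. Lean on these libraries where they do the work, as an engineer would, in place of code of your own. Each camera call takes 0.05 s, during which the arm holds its last target. There are 200 camera calls.

## Working session

There is one attempt and no reset: what is moved stays moved. The work goes in short steps, Python scripts to look and compute and a shell command to move; the robot and the scene stay as the last step left them, time stands still between calls to the robot, and variables do not carry over. Pictures are saved under pics/ and viewed, about 8 in all and at most 12, crops included, and the job is handed in when it is done.

```bash
ls; mkdir -p pics; python3 - <<'E'
from cell import readout,get_image,camera_info,r
import cv2,numpy as np
print(readout.observe(), r.tcp_to_tips)
for n in("scene","top"):
    p,d=get_image(n);c=camera_info(n);print(n,c)
    np.savez(f"pics/{n}.npz",p=p,d=d,R=c["R"],t=c["t"],c=[c["vertical_fov"],c["cx"],c["cy"]])
    cv2.imwrite(f"pics/{n}0.png",cv2.resize(p[...,::-1],(800,600)))
E
```

```text
pics
{'time_s': 0.0, 'q': array([ 1.26245652e+00,  3.07562605e-01,  1.50767198e+00, -2.83144346e-06,
        1.32839954e+00, -7.35075103e-02]), 'dq': array([-0.00136091, -0.00080494, -0.0004245 ,  0.00106439, -0.00062427,
        0.00016377]), 'tau': array([-1.05606359e-03, -4.57527673e+01, -2.51925409e+01, -8.31137936e-05,
        1.31854060e-02,  5.91680774e-06]), 'tcp_pos': array([0.13361254, 0.55856002, 0.23838751]), 'ee_rot': array([-1.92352117e-04,  1.17146138e-01,  9.93114163e-01, -1.00245089e-03]), 'ft_force': array([ 0.30070013, -0.14832768, -0.70347567]), 'wrist_torque': array([ 0.00272389, -0.00597632,  0.06745765]), 'finger_gap': 0.08512620033068412} 0.008
scene {'vertical_fov': 53.12809128784913, 'cx': 253.89537996617625, 'cy': 185.36242259562104, 'R': array([[-0.08964043,  0.99577382, -0.01997713],
       [ 0.62471475,  0.04059314, -0.7797972 ],
       [-0.77569071, -0.08238137, -0.62571338]]), 't': array([ 0.02989382, -0.30092995,  1.4563409 ])}
top {'vertical_fov': 47.91139897272133, 'cx': 250.97808637607486, 'cy': 186.11854993855232, 'R': array([[-0.0287748 , -0.99956628,  0.0062663 ],
       [-0.99598192,  0.02813863, -0.08501897],
       [ 0.08480577, -0.00868752, -0.99635963]]), 't': array([0.01259999, 0.56228838, 1.30242102])}
```

View pics/scene0.png

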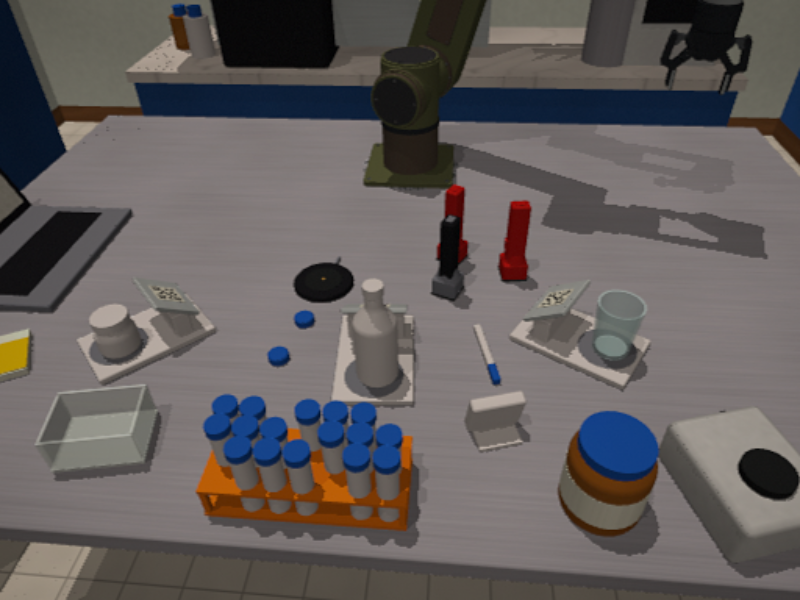

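View pics/top0.png

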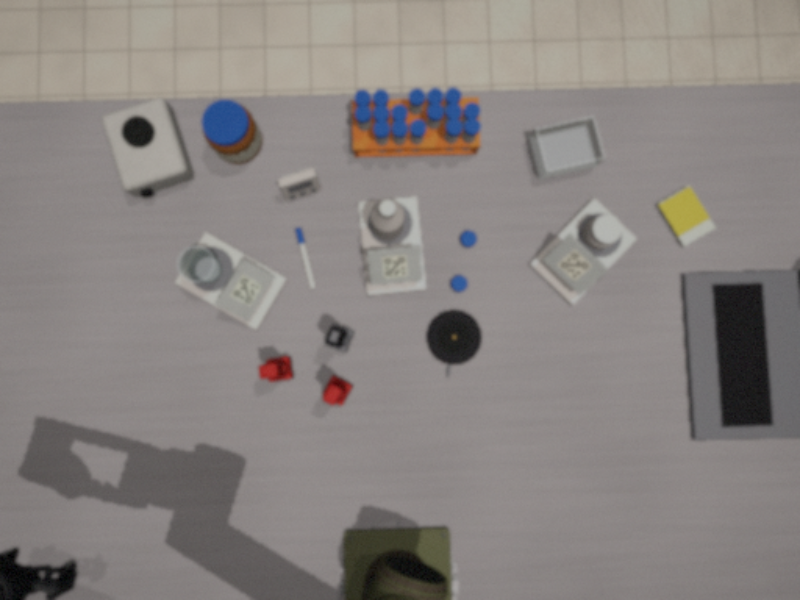

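The bottle stands on the middle stand. Its code is at about (395,267) in the enlarged top view.

Things that could be taken for the wand, in enlarged top / scene pixels:
- grey and black one: (337,336) / (449,260)
- red: (277,369) / (516,240)
- red: (337,391) / (454,220)

I choose the grey and black one. The dock is at (454,337) top. I'll check the choice in one close crop and measure.

```bash
cat > h.py <<'E'
import numpy as np,cv2
def load(n):
    z=np.load(f"pics/{n}.npz");return z["p"],z["d"],z["R"],z["t"],z["c"]
def cloud(p,d,R,t,c):
    f=192/np.tan(np.radians(c[0]/2));v,u=np.mgrid[:384,:512]
    X=np.stack([(u-c[1])/f*d,(v-c[2])/f*d,d],-1)
    return (X-t)@R            # world
def ray(u,v,z,R,t,c):
    f=192/np.tan(np.radians(c[0]/2));w=R.T@np.array([(u-c[1])/f,(v-c[2])/f,1]);o=-R.T@t
    return o+w*(z-o[2])/w[2]
def proj(P,R,t,c):
    f=192/np.tan(np.radians(c[0]/2));q=R@P+t;return q[:2]/q[2]*f+c[1:]
E
python3 - <<'E'
from h import *
A=load("top");p,d=A[:2];W=cloud(*A)
S=load("scene");V=cloud(*S)
def near(c,r,lo,hi,W=W):return (np.hypot(W[...,0]-c[0],W[...,1]-c[1])<r)&(W[...,2]>lo)&(W[...,2]<hi)
for nm,(u,v) in dict(wand=(215,215),dock=(290.5,216),red1=(177,236),red2=(216,250),code=(253,171),cod_r=(157,186),cod_l=(366,169),bott=(249,135)).items():print(nm,W[int(v),int(u)].round(4))
g=p.astype(int);sat=p.max(2).astype(int)-p.min(2)
w=W[215,215]
for nm,C in(("top",W),("scene",V)):
  P=S[0] if nm=="scene" else p
  s=P.max(2).astype(int)-P.min(2)
  for lo,hi in((.015,.036),(.06,.14),(.14,.16)):
    m=near(w,.05,lo,hi,C)&(s<60);Q=C[m]
    if len(Q)>4:print(nm,lo,len(Q),Q.mean(0).round(4),Q.min(0).round(4),Q.max(0).round(4),[np.round(k,4) for k in cv2.minAreaRect((Q[:,:2]*1000).astype(np.float32))])
# dock: dark mask ray cast
m=((p.max(2)<60)&near(W[216,290],.075,-.01,.03)).astype(np.uint8)
n,l,st,ce=cv2.connectedComponentsWithStats(m);i=1+st[1:,4].argmax()
co=cv2.findContours((l==i).astype(np.uint8),0,1)[0][0];e=cv2.fitEllipse(co);print("dock",e,ray(*e[0],.01,*A[2:]))
a=cv2.resize(p[150:250,190:310,::-1],(480,400),interpolation=2);b=cv2.resize(S[0][110:260,200:310,::-1],(293,400),interpolation=2)
cv2.imwrite("pics/crop1.png",np.hstack([a,b]))
E
```

```text
wand [0.4745 0.0992 0.1504]
dock [ 0.4677 -0.1213  0.0088]
red1 [0.4198 0.206  0.1421]
red2 [0.3786 0.0987 0.1472]
code [ 0.6043 -0.0104  0.0626]
cod_r [0.5672 0.2759 0.0649]
cod_l [ 0.6001 -0.3471  0.0689]
bott [ 0.6891 -0.0007  0.1817]
top 0.015 64 [0.471  0.0976 0.0314] [0.4463 0.0777 0.0205] [0.5017 0.1332 0.036 ] [array([473.9104, 104.8728]), array([45.495 , 45.6748]), np.float64(67.9573)]
top 0.06 21 [0.4677 0.0946 0.103 ] [0.4554 0.0884 0.0653] [0.4838 0.1112 0.1373] [array([466.9724,  96.3882]), array([ 9.0895, 36.0144]), np.float64(51.1244)]
top 0.14 112 [0.4741 0.1045 0.1477] [0.4554 0.0886 0.1403] [0.4916 0.119  0.1533] [array([473.9109, 104.9794]), array([25.5873, 33.2829]), np.float64(67.183)]
scene 0.015 151 [0.4923 0.1026 0.0269] [0.4651 0.0752 0.015 ] [0.506  0.1304 0.0355] [array([479.6988, 102.0031]), array([46.2913, 44.7706]), np.float64(69.6119)]
scene 0.06 314 [0.4886 0.1025 0.1009] [0.4675 0.0864 0.06  ] [0.4968 0.1191 0.1399] [array([485.8235, 106.6217]), array([21.4897, 38.1178]), np.float64(27.4372)]
scene 0.14 101 [0.4822 0.1028 0.1474] [0.458  0.0861 0.1403] [0.4984 0.1192 0.1521] [array([478.3868, 102.5844]), array([26.1551, 34.1447]), np.float64(63.4437)]
dock ((290.024658203125, 215.30630493164062), (31.84222984313965, 32.331459045410156), 119.35990905761719) [ 0.46985183 -0.12138776  0.01      ]
```

View pics/crop1.png

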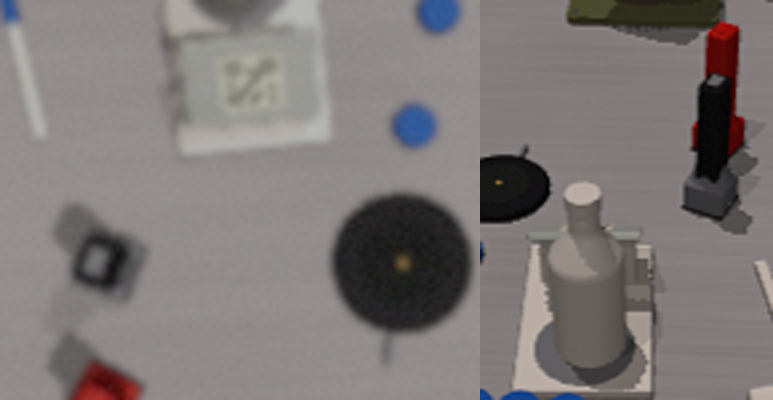

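The crop confirms the black-handled, grey-headed wand at (100,262), with the red one below it. The dock has a gold centre dot at (403,262) and a cable on its −x side at (387,345). The moves can't tilt the tool. So I plan to pivot the wand about the jaw axis by pushing its head against fixed things: the dock edge to tilt it, and the stand's plate edge to bring it upright again. First the approach.

```bash
python3 -m jog '[[60,[-42,-35,0],2],[60,[-86,-71,0],4],[60,[-130,-107,0],6],[60,[-174,-143,0],8],[60,[-218,-180,0],9.6]]' 20
cat >> h.py <<'E'
from scipy.spatial.transform import Rotation as Ro
def tool():
    from cell import readout
    o=readout.observe();q=o["ee_rot"];return o,Ro.from_quat([q[1],q[2],q[3],q[0]]).as_matrix()
def go(target):
    o,T=tool();print("t",round(o["time_s"],2),"tcp",o["tcp_pos"].round(4),"yaw_y",np.degrees(np.arctan2(T[1,1],T[0,1])).round(1),"tilt",np.degrees(np.arccos(-T[2,2])).round(2),"q",o["q"].round(2),"F",o["ft_force"].round(1),"gap",round(o["finger_gap"],4))
    if target is not None:print("shift mm",(1000*T.T@(np.array(target)-o["tcp_pos"])).round(1))
E
python3 -c "
from h import *
go([.476,.1035,.238])"
```

```text
time_s: 0.72
tcp_pos: [0.3046, 0.3318, 0.2391]
ee_rot: [-0.0, 0.2, 0.98, -0.0]
ft_force: [0.9, 1.1, 0.6]
finger_gap: 0.0594
t 0.72 tcp [0.3046 0.3318 0.2391] yaw_y 66.9 tilt 0.01 q [ 0.73  0.13  1.75 -0.    1.26 -0.43] F [0.9 1.1 0.6] gap 0.0594
shift mm [-247.2 -142.9    1.1]
```

```bash
python3 -m jog '[[60,[-50,-29,0],0],[60,[-100,-58,0],0],[60,[-150,-87,0],0],[60,[-200,-115,0],0],[60,[-247,-143,0],0]]' >/dev/null
python3 - <<'E'
from h import *
from cell import get_image,camera_info
go([.476,.1035,.099])
p,d=get_image("wrist");c=camera_info("wrist");np.savez("pics/wrist.npz",p=p,d=d,R=c["R"],t=c["t"],c=[c["vertical_fov"],c["cx"],c["cy"]])
A=load("wrist");W=cloud(*A);s=p.max(2).astype(int)-p.min(2)
m=(W[...,2]>.14)&(W[...,2]<.16)&(s<60)&(np.hypot(W[...,0]-.476,W[...,1]-.103)<.05)
Q=W[m];print(len(Q),Q.mean(0),cv2.minAreaRect((Q[:,:2]*1000).astype(np.float32)))
cv2.imwrite("pics/wr1.png",p[...,::-1])
# code plane from top view
A=load("top");p,d=A[:2];W=cloud(*A)
m=(abs(W[...,0]-.604)<.035)&(abs(W[...,1]+.01)<.03)&(W[...,2]>.045)&(W[...,2]<.1)
Q=W[m];C=Q.mean(0);n=np.linalg.svd(Q-C)[2][2];n*=np.sign(n[2]);print(len(Q),C,n,np.degrees(np.arccos(n[2])),np.degrees(np.arctan2(n[1],n[0])))
E
```

```text
t 1.35 tcp [0.476  0.1034 0.2391] yaw_y 66.9 tilt 0.01 q [ 0.13  0.18  1.68  0.    1.28 -1.04] F [-0.1  0.   0.5] gap 0.06
shift mm [1.000e-01 1.000e-01 1.401e+02]
1029 [0.47733064 0.09716233 0.14960587] ((478.8086853027344, 96.15552520751953), (25.203763961791992, 33.97555160522461), 67.19878387451172)
434 [ 0.60772167 -0.00900811  0.06860824] [-0.56881642 -0.0480273   0.82106106] 34.80884879209946 -175.17375012458808
```

View pics/wr1.png

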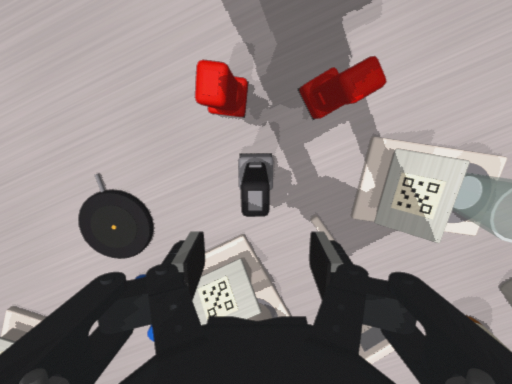

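Wrist view: wand top at (256,192), centred between the fingers. Dock at (114,227), middle code at (217,299), and the red look-alikes above at (215,85) and (345,90). The views agree on the wand to about 6 mm, so I use a middle value and descend.

```bash
python3 -m jog '[[60,[-2,-3,35],0],[60,[-2,-3,70],0],[60,[-2,-3,105],0],[60,[-2,-3,130],0],[60,[-2,-3,140],0]]'
python3 -m jog '[[20,[0,0,0],0],[20,[0,0,0],0],[20,[0,0,0],0],[20,[0,0,0],0],[20,[0,0,0],0]]' 20
python3 - <<'E'
from h import *
go(None)
A=load("wrist");p=A[0];W=cloud(*A)
print("dock wrist",ray(114,227,.01,*A[2:]),W[227,120],"code",ray(217,299,.069,*A[2:]),W[299,217])
m=(abs(W[...,0]-.6)<.07)&(abs(W[...,1]+.01)<.05)&(W[...,2]>.03)&(W[...,2]<.11)
Q=W[m];print(len(Q),Q.mean(0),Q.min(0),Q.max(0))
E
```

```text
time_s: 2.02
tcp_pos: [0.4744, 0.1016, 0.0977]
ee_rot: [-0.002, 0.2, 0.98, -0.001]
ft_force: [-0.3, -0.3, 0.4]
finger_gap: 0.0601
time_s: 2.65
tcp_pos: [0.4765, 0.1017, 0.1001]
ee_rot: [0.001, 0.2, 0.98, 0.0]
ft_force: [-0.5, -0.4, 4.2]
finger_gap: 0.0257
t 2.65 tcp [0.4765 0.1017 0.1001] yaw_y 66.9 tilt 0.1 q [ 0.12  0.34  1.87  0.    0.92 -1.04] F [-0.5 -0.4  4.2] gap 0.0257
dock wrist [ 0.47583934 -0.13190118  0.01      ] [ 0.47899329 -0.12221706  0.01210447] code [ 0.61220208 -0.01762605  0.069     ] [ 0.61101576 -0.01675569  0.07083409]
2922 [ 0.60813876 -0.0025962   0.06852125] [ 0.57765861 -0.05375031  0.03002734] [0.66992071 0.03541453 0.09166023]
```

Gripped: the opening is 25.7 mm and the handle is 26 mm. I lift, turn the jaws to lie along world x, and check the dock in the scene view.

```bash
python3 -m jog '[[20,[0,0,-10],10],[20,[0,0,-20],20],[20,[0,0,-30],30],[20,[0,0,-30],40],[20,[0,0,-30],50]]' 20
python3 - <<'E'
from h import *
go([.471,-.02,.130])
A=load("scene");p=A[0];W=cloud(*A)
m=((p.max(2)<60)&(np.hypot(W[...,0]-.471,W[...,1]+.122)<.08)).astype(np.uint8)
n,l,st,ce=cv2.connectedComponentsWithStats(m);i=1+st[1:,4].argmax()
e=cv2.fitEllipse(cv2.findContours((l==i).astype(np.uint8),0,1)[0][0]);print("dock scene",ray(*e[0],.01,*A[2:]),e)
E
```

```text
time_s: 3.28
tcp_pos: [0.4756, 0.1016, 0.1293]
ee_rot: [-0.0, 0.597, 0.802, -0.0]
ft_force: [0.5, 0.5, -1.6]
finger_gap: 0.0259
t 3.27 tcp [0.4756 0.1016 0.1293] yaw_y 16.6 tilt 0.02 q [ 0.12  0.3   1.84 -0.    1.   -0.17] F [ 0.5  0.5 -1.6] gap 0.0259
shift mm [-115.2  -39.2   -0.7]
dock scene [ 0.47949953 -0.12016689  0.01      ] ((206.97238159179688, 180.40164184570312), (24.941387176513672, 37.5266227722168), 81.33598327636719)
```

```bash
python3 -m jog '[[20,[-25,-8,0],6],[20,[-50,-16,0],12],[20,[-80,-26,0],16.6],[20,[-105,-35,0],16.6],[20,[-115,-39,0],16.6]]' 20 >/dev/null
python3 -m jog '[[20,[0,0,10],0],[20,[0,0,20],0],[20,[0,0,25],0],[20,[0,0,25],0],[20,[0,0,25],0]]'
python3 -c "
from h import *
go([.471,-.106,.104])"
```

```text
time_s: 4.53
tcp_pos: [0.4723, -0.0194, 0.1043]
ee_rot: [0.0, 0.705, 0.709, 0.0]
ft_force: [0.4, -0.3, -1.5]
finger_gap: 0.0256
t 4.53 tcp [ 0.4723 -0.0194  0.1043] yaw_y 0.4 tilt 0.01 q [-0.13  0.32  1.9   0.    0.92 -0.14] F [ 0.4 -0.3 -1.5] gap 0.0256
shift mm [-86.6  -1.9   0.3]
```

```bash
python3 -m jog '[[20,[-12,0,0],0],[20,[-22,0,0],0],[20,[-30,0,0],0],[20,[-37,0,0],0],[20,[-45,0,0],0]]' 20
python3 - <<'E'
from h import *
from cell import get_image
go(None)
p,d=get_image("scene");q,_=get_image("top")
cv2.imwrite("pics/push1.png",np.hstack([cv2.resize(p[90:230,160:300,::-1],(400,400)),cv2.resize(q[140:280,200:340,::-1],(400,400))]))
E
```

```text
time_s: 5.15
tcp_pos: [0.4723, -0.0648, 0.1045]
ee_rot: [-0.0, 0.705, 0.709, 0.0]
ft_force: [0.8, 3.9, 1.0]
finger_gap: 0.0255
t 5.15 tcp [ 0.4723 -0.0648  0.1045] yaw_y 0.3 tilt 0.06 q [-0.23  0.33  1.89  0.    0.93 -0.23] F [0.8 3.9 1. ] gap 0.0255
```

View pics/push1.png

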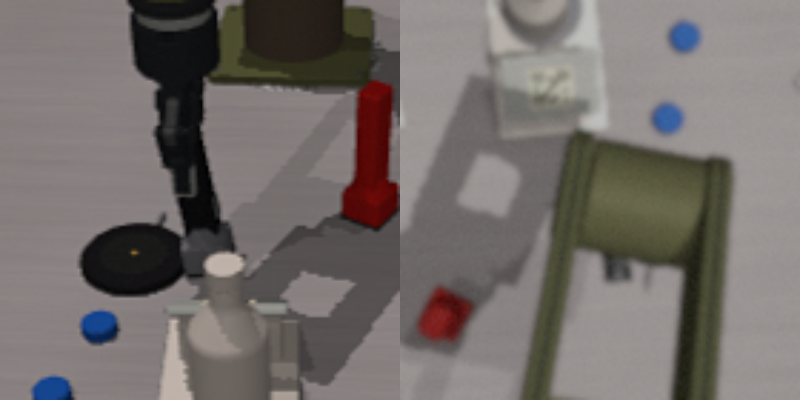

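Scene half: the wand's head at (208,245) is stopped by the dock edge and the handle is leaning, with only about 4 N of side force. The pivot works, so I keep going.

```bash
python3 -m jog '[[20,[-9,0,0],0],[20,[-17,0,1],0],[20,[-26,0,2],0],[20,[-34,0,3],0],[20,[-42,0,3],0]]' 20
python3 -m jog '[[20,[4,0,-10],0],[20,[4,0,-30],0],[20,[4,0,-60],0],[20,[4,0,-90],0],[20,[4,0,-110],0]]'
cat > meas.py <<'E'
from h import *
from cell import get_image,camera_info
import sys
go(None);o,T=tool();tc=o["tcp_pos"]
for n in("scene","top"):
    p,d=get_image(n);c=camera_info(n);np.savez(f"pics/{n}_n.npz",p=p,d=d,R=c["R"],t=c["t"],c=[c["vertical_fov"],c["cx"],c["cy"]])
    A=load(n+"_n");W=cloud(*A);L=(W-(tc-.011*T[:,2]))@T   # tool coords about grasp point
    s=p.max(2).astype(int)-p.min(2)
    m=(abs(L[...,1])<.032)&(L[...,2]>.03)&(L[...,2]<.14)&(abs(L[...,0])<.12)&(d>0)&(s<60)
    Q=L[m];print(n,len(Q))
    if len(Q)<30:continue
    for a in np.arange(.03,.14,.01):
        k=Q[(Q[:,2]>=a)&(Q[:,2]<a+.01)]
        if len(k):print(a.round(2),len(k),"x",(1000*k[:,0].min()).round(1),(1000*k[:,0].max()).round(1),"y",(1000*k[:,1].min()).round(1),(1000*k[:,1].max()).round(1))
    cv2.imwrite(f"pics/m_{n}_{o['time_s']:.1f}.png",cv2.resize(p[...,::-1][60:220,150:310],(500,500)))
E
python3 meas.py; ls pics
```

```text
time_s: 5.88
tcp_pos: [0.4722, -0.1071, 0.1008]
ee_rot: [-0.001, 0.705, 0.709, -0.0]
ft_force: [-0.1, 4.6, -1.3]
finger_gap: 0.0257
time_s: 6.5
tcp_pos: [0.4732, -0.1037, 0.2135]
ee_rot: [0.002, 0.705, 0.709, -0.0]
ft_force: [0.5, -0.1, -2.3]
finger_gap: 0.0259
t 6.5 tcp [ 0.4732 -0.1037  0.2135] yaw_y 0.4 tilt 0.22 q [-0.3   0.2   1.73 -0.    1.21 -0.31] F [ 0.5 -0.1 -2.3] gap 0.0259
scene 522
0.03 59 x 10.5 50.8 y -6.8 17.0
0.04 58 x 14.5 54.1 y -5.3 18.0
0.05 90 x 19.0 66.4 y -18.9 21.2
0.06 92 x 25.6 71.0 y -16.3 26.4
0.07 95 x 25.0 76.2 y -18.7 27.4
0.08 76 x 28.5 79.7 y -20.5 26.0
0.09 40 x 32.5 74.3 y 20.0 26.6
0.1 12 x 37.2 50.5 y 18.6 24.6
top 224
0.03 16 x 47.2 53.3 y -8.7 12.7
0.04 16 x 43.7 57.8 y -11.4 15.4
0.05 68 x 43.0 68.8 y -19.4 22.0
0.06 64 x 42.7 74.1 y -21.9 22.5
0.07 29 x 39.5 79.2 y -22.0 22.9
0.08 30 x 75.1 81.9 y -21.2 23.6
0.09 1 x 80.5 80.5 y 20.9 20.9
crop1.png
m_scene_6.5.png
m_top_6.5.png
push1.png
scene.npz
scene0.png
scene_n.npz
top.npz
top0.png
top_n.npz
wr1.png
wrist.npz
```

```bash
python3 - <<'E'
from h import *
o,T=tool();tc=o["tcp_pos"]
A=load("scene_n");p,d=A[:2];W=cloud(*A);L=(W-(tc-.011*T[:,2]))@T
s=p.max(2).astype(int)-p.min(2)
m=(abs(L[...,1])<.032)&(L[...,2]>.0)&(L[...,2]<.14)&(abs(L[...,0])<.1)&(d>0)&(s<60)
g=p.max(2)
for nm,k in(("head",m&(L[...,1]>.015)&(L[...,2]>.05)),("dark",m&(g<45)&(L[...,2]>.02))):
    Q=(1000*L[k][:,[0,2]]).astype(np.float32);print(nm,len(Q),cv2.minAreaRect(Q),cv2.fitLine(Q,2,0,.01,.01).ravel())
big=cv2.resize(p[90:190,170:270,::-1],(600,600));cv2.imwrite("pics/tilt.png",big)
# predicted corners for theta
for th in(30,33,36):
    t=np.radians(th);u=np.array([np.sin(t),np.cos(t)]);v=np.array([np.cos(t),-np.sin(t)])
    for a in(-23,23):
        q=u*111+v*a;P=tc-.011*T[:,2]+T@np.array([q[0]/1e3,.023,q[1]/1e3]);print(th,a,q.round(1),((proj(P,*A[2:])-[170,90])*6).round(0))
E
```

```text
head 260 ((49.99296951293945, 77.0604248046875), (51.26035690307617, 45.86202621459961), 64.6968994140625) [ 0.8737817   0.48631835 51.77264    78.88915   ]
dark 240 ((44.5299072265625, 56.069026947021484), (90.25338745117188, 41.02825927734375), 66.90294647216797) [ 0.58627486  0.81011224 40.275555   47.251404  ]
30 -23 [ 35.6 107.6] [307. 378.]
30 23 [75.4 84.6] [396. 336.]
33 -23 [ 41.2 105.6] [320. 374.]
33 23 [79.7 80.6] [405. 328.]
36 -23 [ 46.6 103.3] [332. 370.]
36 23 [83.9 76.3] [415. 320.]
```

View pics/tilt.png

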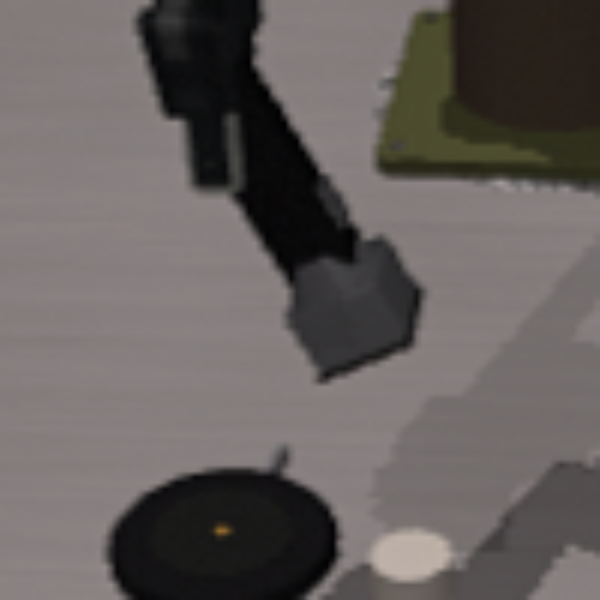

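```bash
python3 - <<'E'
from h import *
o,T=tool();g=o["tcp_pos"]-.011*T[:,2]
A=load("scene_n");R,t,c=A[2:];f=192/np.tan(np.radians(c[0]/2))
def hit(u,v,y):
    w=R.T@np.array([(u-c[1])/f,(v-c[2])/f,1]);q=-R.T@t
    a=T.T@(q-g);b=T.T@w;return (a+b*(y-a[1])/b[1])*1000
P=[hit(170+x/6,90+y/6,.023) for x,y in((320,381),(410,345))];print(np.round(P,1),"len",np.linalg.norm(P[1]-P[0]),"ang",np.degrees(np.arctan2(P[0][2]-P[1][2],P[1][0]-P[0][0])),"mid",(P[0]+P[1])/2)
H=[hit(170+x/6,90+y/6,.013) for x,y in((236,195),(292,283))];print("handle edge",np.degrees(np.arctan2(H[1][0]-H[0][0],H[1][2]-H[0][2])))
E=[hit(170+x/6,90+y/6,.023) for x,y in((288,316),(320,381))];print("head edge",np.degrees(np.arctan2(E[1][0]-E[0][0],E[1][2]-E[0][2])),np.linalg.norm(E[1]-E[0]))
E
```

```text
[[ 41.1  23.  109. ]
 [ 81.4  23.   88.9]] len 44.98637138831149 ang 26.50255916951424 mid [61.25577399 23.         98.96510927]
handle edge 26.09166099199421
head edge 19.539524354740454 34.76439152142853
```

Corners of the nose at (320,381) and (410,345) give a tilt of about 29° (±3°), with the window centre 61 mm forward of and 99 mm below the grip. Next: turn so the lean matches the code, then move to about 55 mm standoff.

```bash
python3 -m jog '[[20,[0,0,0],10],[20,[0,0,0],20],[20,[0,0,0],30],[20,[0,0,0],40],[20,[0,0,0],50]]' >/dev/null
python3 -m jog '[[20,[0,0,0],10],[20,[0,0,0],20],[20,[0,0,0],30],[20,[0,0,0],35.6],[20,[0,0,0],35.6]]' >/dev/null
python3 - <<'E'
from h import *
go([.5206,-.0163,.205])
A=load("top");p=A[0]
W=cloud(*A);b=p.max(2)[158:183,236:272]
m=np.zeros(p.shape[:2],np.uint8);m[158:183,238:270]=(p.max(2)[158:183,238:270]<150)
k=cv2.cvtColor(p,cv2.COLOR_RGB2GRAY);print(k[160:182:2,240:268:2])
print(ray(253,170.5,.069,*A[2:]))
E
```

```text
t 7.85 tcp [ 0.472  -0.1029  0.2105] yaw_y -85.2 tilt 0.1 q [-0.3   0.21  1.73 -0.    1.21  1.19] F [-0.7 -0.3 -1.1] gap 0.0256
shift mm [ 55.8 -82.2   5.4]
[[137 144 149 150 149 148 151 153 152 150 151 152 150 150]
 [149 152 149 150 152 153 153 152 153 156 151 151 149 151]
 [150 151 155 156 158 163 170 161 150 152 159 153 153 153]
 [149 149 157 143 136 153 162 147 130 138 159 152 152 154]
 [151 152 156 150 139 154 142 129 147 160 164 153 152 151]
 [151 149 157 159 155 166 140 148 168 164 166 153 153 151]
 [151 152 158 160 147 141 145 154 160 153 164 153 150 151]
 [149 149 155 153 131 134 147 139 162 149 164 153 152 150]
 [147 148 153 158 150 153 158 160 166 159 160 154 151 149]
 [147 148 149 154 162 156 155 152 151 151 153 152 151 149]
 [148 148 150 151 154 155 152 153 150 157 164 161 161 163]]
[ 0.60500624 -0.01039374  0.069     ]
```

```bash
python3 -m jog '[[20,[10,-16,0],0],[20,[22,-35,0],0],[20,[35,-55,2],0],[20,[46,-73,4],0],[20,[54,-82,5],0]]' >/dev/null
python3 -m jog '[[20,[0,0,0],0],[20,[0,0,0],0],[20,[0,0,0],0],[20,[0,0,0],0],[20,[0,0,0],0]]'
python3 - <<'E'
from h import *
from cell import get_image,camera_info
go([.5186,-.0168,.205])
o=[]
for n in("scene","top","wrist"):
    p,d=get_image(n);c=camera_info(n);np.savez(f"pics/{n}_s.npz",p=p,d=d,R=c["R"],t=c["t"],c=[c["vertical_fov"],c["cx"],c["cy"]])
    if n=="top":p=p[120:240,190:310]
    if n=="scene":p=p[110:230,180:300]
    o.append(cv2.resize(p[...,::-1],(400,300) if n=="wrist" else (300,300)))
cv2.imwrite("pics/scan.png",np.vstack([np.hstack(o[:2]),np.hstack([o[2],np.zeros((300,200,3),np.uint8)])]))
E
```

```text
time_s: 9.1
tcp_pos: [0.5195, -0.0169, 0.2064]
ee_rot: [0.0, 0.999, 0.041, 0.0]
ft_force: [0.3, -0.4, -1.5]
finger_gap: 0.026
t 9.1 tcp [ 0.5195 -0.0169  0.2064] yaw_y -85.3 tilt 0.01 q [-0.11  0.26  1.67 -0.    1.21  1.37] F [ 0.3 -0.4 -1.5] gap 0.026
shift mm [-0.9 -0.2  1.4]
```

View pics/scan.png

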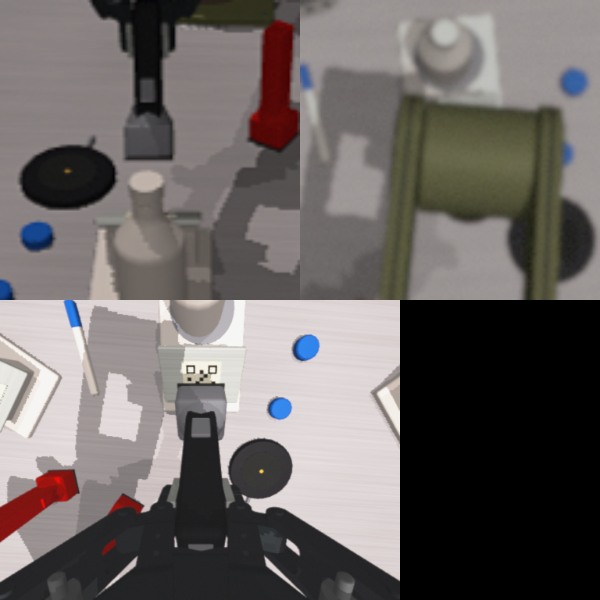

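Scan view: in the wrist half the head at (201,400) lines up sideways with the code at (201,372), and the stand is undisturbed. I check range and aim in the wrist depth, where camera bias cancels.

```bash
python3 - <<'E'
from h import *
o,T=tool();g=o["tcp_pos"]-.011*T[:,2]
A=load("wrist_s");p,d=A[:2];L=1000*(cloud(*A)-g)@T
def fit(m,n):
    Q=L[m]
    for _ in range(4):
        C=Q.mean(0);nn=np.linalg.svd(Q-C)[2][2];e=(Q-C)@nn;Q=Q[abs(e)<max(1.5,2*e.std())]
    nn*=-np.sign(nn[2]);print(n,len(Q),C.round(1),nn.round(3),"from up",np.degrees(np.arccos(-nn[2])).round(1));return C,nn,Q
v,u=np.mgrid[:384,:512]
for r in range(60,200,8):print(r,L[r,258].round(1),p[r,258])
hm=(u>235)&(u<282)&(v>112)&(v<172)&(p.max(2)>60)&(L[...,2]>40)&(L[...,2]<105)
C,n,Q=fit(hm,"head face");print(Q.min(0).round(1),Q.max(0).round(1))
pm=(u>210)&(u<310)&(v>62)&(v<104)&(L[...,2]>100)&(L[...,2]<175)
C,n,Q=fit(pm,"plate");print(Q.min(0).round(1),Q.max(0).round(1))
k=cv2.cvtColor(p,cv2.COLOR_RGB2GRAY);m=(k<90)&(u>225)&(u<295)&(v>70)&(v<106)&(L[...,2]>115);Q=L[m];print("code cells",Q.min(0).round(1),Q.max(0).round(1))
P2=fit(pm,"pl")[2];a=P2[:,2]<P2[:,2].min()+4;print("plate top edge",P2[a].mean(0))
E
```

```text
60 [118.5   0.8 128.6] [204 202 195]
68 [112.6   0.9 131.3] [225 224 219]
76 [106.7   0.9 135.4] [222 221 215]
84 [100.3   0.9 138. ] [246 245 235]
92 [ 93.8   0.9 142.5] [44 42 46]
100 [ 87.   1. 148.] [48 46 45]
108 [77.3  0.6 84.7] [50 50 48]
116 [71.4  0.6 73.6] [116 114 118]
124 [66.1  0.5 63. ] [122 118 123]
132 [61.1  0.5 56.7] [122 120 123]
140 [56.1  0.5 53.8] [115 113 116]
148 [51.7  0.4 46.1] [33 31 34]
156 [48.2  0.4 33.8] [104 102 105]
164 [44.7  0.3 26.2] [104 102 105]
172 [41.1  0.3 21. ] [125 123 126]
180 [37.1  0.3 18.6] [33 32 33]
188 [34.3  0.3 11.7] [33 31 33]
196 [31.6  0.2  6. ] [33 33 35]
head face 1348 [63.6  0.8 62.1] [ 0.777  0.011 -0.63 ] from up 51.0
[ 43.5 -15.4  40.9] [73.6 17.4 78.7]
plate 3778 [101.1   2.8 138.6] [-0.558 -0.005 -0.83 ] from up 33.9
[ 84.3 -45.1 126.9] [116.4  49.6 151.7]
code cells [ 82.5 -17.  136.7] [100.4  18.  151.5]
pl 3778 [101.1   2.8 138.6] [-0.558 -0.005 -0.83 ] from up 33.9
plate top edge [114.3999374    4.81311699 129.49083255]
```

Aim check: the line of sight passes about 2 mm from the code centre, the range is about 56 mm, and the angle is about 8° off square (limit 15°). I hold for 1.9 s, then back off and lower until the nose is in front of the plate's lower edge.

```bash
Z='x'; python3 -m jog '[[20,[0,0,0],0],[20,[0,0,0],0],[20,[0,0,0],0],[20,[0,0,0],0],[20,[0,0,0],0]]' >/dev/null
python3 -c "
from cell import readout;print(abs(readout.observe()['dq']).max())"
python3 -m jog '[[20,[0,0,0],0],[20,[0,0,0],0],[20,[0,0,0],0],[20,[0,0,0],0],[20,[0,0,0],0]]' >/dev/null
python3 -m jog '[[20,[0,0,0],0],[20,[0,0,0],0],[20,[0,0,0],0],[20,[0,0,0],0],[20,[0,0,0],0]]'
python3 -m jog '[[20,[-12,0,0],0],[20,[-30,0,0],0],[20,[-48,0,0],0],[20,[-60,0,0],0],[20,[-60,0,0],0]]' >/dev/null
python3 -m jog '[[20,[0,0,20],0],[20,[0,0,45],0],[20,[0,0,70],0],[20,[0,0,90],0],[20,[0,0,100],0]]'
```

```text
0.0022893861329129103
time_s: 11.12
tcp_pos: [0.5196, -0.0166, 0.2063]
ee_rot: [0.0, 0.999, 0.041, -0.0]
ft_force: [-0.0, -0.4, -2.2]
finger_gap: 0.0261
time_s: 12.38
tcp_pos: [0.4601, -0.0216, 0.1054]
ee_rot: [-0.0, 0.999, 0.041, -0.0]
ft_force: [-0.1, 0.6, -1.5]
finger_gap: 0.026
```

```bash
python3 -m jog '[[20,[14,0,0],0],[20,[26,0,0],0],[20,[35,0,-1],0],[20,[43,0,-3],0],[20,[51,0,-6],0]]'
python3 -m jog '[[20,[6,0,-3],0],[20,[12,0,-6],0],[20,[17,0,-8],0],[20,[20,0,-9],0],[20,[20,0,-9],0]]'
cat > wand.py <<'E'
from h import *
from cell import get_image,camera_info
go(None);o,T=tool();g=o["tcp_pos"]-.011*T[:,2]
p,d=get_image("wrist");c=camera_info("wrist");np.savez("pics/wrist_s.npz",p=p,d=d,R=c["R"],t=c["t"],c=[c["vertical_fov"],c["cx"],c["cy"]])
A=load("wrist_s");L=1000*(cloud(*A)-g)@T
for r in range(84,212,8):print(r,L[r,258].round(1),p[r,258])
q,_=get_image("scene")
cv2.imwrite(f"pics/w_{o['time_s']:.1f}.png",np.hstack([cv2.resize(p[...,::-1],(400,300)),cv2.resize(q[90:210,190:310,::-1],(300,300))]))
E
python3 wand.py; ls pics/w_*
```

```text
time_s: 13.0
tcp_pos: [0.5085, -0.0172, 0.112]
ee_rot: [-0.0, 0.999, 0.042, -0.003]
ft_force: [-4.6, -0.8, -1.9]
finger_gap: 0.026
time_s: 13.62
tcp_pos: [0.5317, -0.0157, 0.1216]
ee_rot: [0.0, 0.999, 0.041, 0.001]
ft_force: [-2.4, 0.1, -2.1]
finger_gap: 0.0256
t 13.62 tcp [ 0.5317 -0.0157  0.1216] yaw_y -85.3 tilt 0.11 q [-0.11  0.37  1.75  0.    1.02  1.38] F [-2.4  0.1 -2.1] gap 0.0256
84 [90.2  0.4 52.5] [244 242 228]
92 [85.8  0.5 54.8] [244 242 229]
100 [81.2  0.5 57.7] [44 42 45]
108 [76.4  0.5 61.3] [244 241 228]
116 [71.3  0.5 66. ] [220 213 190]
124 [66.   0.5 68.2] [245 243 231]
132 [60.3  0.6 72.4] [37 35 37]
140 [54.1  0.6 79.3] [165 163 155]
148 [47.8  0.6 82.8] [150 148 143]
156 [42.2  0.6 78. ] [93 91 95]
164 [37.4  0.6 70. ] [107 104 108]
172 [33.1  0.5 61.3] [54 53 55]
180 [31.8  0.4 41.5] [91 90 93]
188 [29.1  0.4 31.6] [115 114 117]
196 [26.3  0.3 23.7] [31 28 31]
204 [24.3  0.3 15. ] [31 31 33]
pics/w_13.6.png
```

```bash
python3 -m jog '[[20,[6,0,-2],0],[20,[11,0,-3],0],[20,[16,0,-5],0],[20,[19,0,-5],0],[20,[19,0,-5],0]]'
python3 wand.py
```

```text
time_s: 14.35
tcp_pos: [0.5502, -0.0141, 0.1264]
ee_rot: [0.0, 0.999, 0.041, 0.001]
ft_force: [-2.2, -0.9, -0.6]
finger_gap: 0.0257
t 14.35 tcp [ 0.5502 -0.0141  0.1264] yaw_y -85.3 tilt 0.06 q [-0.1   0.38  1.71  0.    1.05  1.39] F [-2.2 -0.9 -0.6] gap 0.0257
84 [ 98.7   0.8 124.3] [204 194 184]
92 [85.3  0.4 49.9] [225 225 219]
100 [80.8  0.4 51.3] [216 216 209]
108 [76.2  0.5 55.2] [216 216 208]
116 [71.3  0.5 57.5] [243 239 224]
124 [66.1  0.5 60.2] [241 237 221]
132 [60.7  0.5 64.8] [178 170 150]
140 [54.9  0.5 68.5] [30 28 30]
148 [48.9  0.6 71.8] [186 178 156]
156 [42.5  0.6 76.4] [30 29 31]
164 [35.1  0.6 83.8] [150 147 141]
172 [27.5  0.7 89.9] [144 144 138]
180 [23.4  0.6 78.5] [97 95 97]
188 [19.6  0.6 68.1] [94 92 95]
196 [21.8  0.4 39.3] [82 81 83]
204 [19.5  0.4 29.9] [29 27 30]
```

```bash
python3 -m jog '[[20,[-10,0,-4],0],[20,[-25,0,-15],0],[20,[-45,0,-35],0],[20,[-60,0,-60],0],[20,[-60,0,-80],0]]'
python3 -m jog '[[20,[-10,0,0],-10],[20,[-20,0,0],-20],[20,[-20,0,0],-30],[20,[-20,0,0],-40],[20,[-20,0,0],-50]]'
python3 -m jog '[[20,[0,0,0],-10],[20,[0,0,0],-20],[20,[0,0,0],-30],[20,[0,0,0],-35.6],[20,[0,0,0],-35.6]]'
python3 - <<'E'
from h import *
from cell import get_image
go([.473,-.121,.2])
p,d=get_image("scene");np.savez("pics/sc2.npz",p=p,d=d)
cv2.imwrite("pics/up1.png",cv2.resize(p[70:170,190:290,::-1],(600,600)))
E
```

```text
time_s: 15.08
tcp_pos: [0.4877, -0.0191, 0.208]
ee_rot: [0.0, 0.999, 0.041, 0.0]
ft_force: [0.2, -0.2, -1.0]
finger_gap: 0.0256
time_s: 15.7
tcp_pos: [0.4691, -0.0208, 0.2073]
ee_rot: [0.001, 0.887, 0.462, 0.001]
ft_force: [0.2, -0.3, -2.5]
finger_gap: 0.026
time_s: 16.32
tcp_pos: [0.4692, -0.0208, 0.2071]
ee_rot: [0.001, 0.705, 0.709, 0.0]
ft_force: [0.2, -0.6, -1.2]
finger_gap: 0.0261
t 16.32 tcp [ 0.4692 -0.0208  0.2071] yaw_y 0.3 tilt 0.08 q [-0.13  0.19  1.76  0.    1.19 -0.14] F [ 0.2 -0.6 -1.2] gap 0.0261
shift mm [-100.3    3.3    7.1]
```

View pics/up1.png

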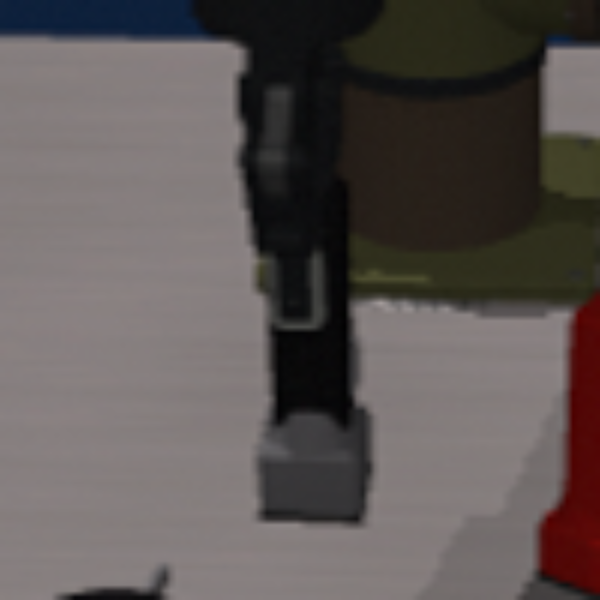

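The wand is nearly upright: bottom edge from (262,518) to (362,521), handle edge from (272,340) to (275,415). I measure the residual tilt and the window offset.

```bash
python3 - <<'E'
from h import *
o,T=tool();g=o["tcp_pos"]-.011*T[:,2]
A=load("scene");R,t,c=A[2:];f=192/np.tan(np.radians(c[0]/2))
def hit(x,y,Y):
    u,v=190+x/6,70+y/6;w=R.T@np.array([(u-c[1])/f,(v-c[2])/f,1]);q=-R.T@t
    a=T.T@(q-g);b=T.T@w;return (a+b*(Y-a[1])/b[1])*1000
a,b=hit(262,518,.023),hit(362,521,.023);print(a,b,"ang",np.degrees(np.arctan2(a[2]-b[2],b[0]-a[0])),"mid",(a+b)/2)
for P,Q,Y in(((273,340),(275,415),.013),((352,340),(352,415),.013),((260,465),(262,518),.023),((365,465),(362,518),.023)):
    a,b=hit(*P,Y),hit(*Q,Y);print("edge",np.degrees(np.arctan2(b[0]-a[0],b[2]-a[2])),a.round(1),b.round(1))
E
```

```text
[-16.40704177  23.         113.20527857] [ 27.70940325  23.         113.07434266] ang 0.170051161834356 mid [  5.65118074  23.         113.13981061]
edge -1.516430673981975 [-8.6 13.  29.5] [-9.6 13.  66.3]
edge -1.623008178253619 [24.7 13.  28.5] [23.7 13.  65.2]
edge -1.2349531421546438 [-15.8  23.   85.6] [-16.4  23.  113.2]
edge -4.14910064324552 [29.8 23.  83.9] [ 27.8  23.  111.5]
```

```bash
python3 -m jog '[[20,[-25,0,0],0],[20,[-50,2,0],0],[20,[-80,3,0],0],[20,[-106,3,0],0],[20,[-106,3,0],0]]' >/dev/null
python3 -m jog '[[20,[0,0,30],0],[20,[0,0,55],0],[20,[0,0,75],0],[20,[0,0,85],0],[20,[0,0,87],0]]'
python3 -m jog '[[20,[0,0,1],0],[20,[0,0,2],0],[20,[0,0,3],0],[20,[0,0,4],0],[20,[0,0,4],0]]'
python3 - <<'E'
from h import *
from cell import get_image
go(None)
p,d=get_image("scene");q,_=get_image("wrist")
cv2.imwrite("pics/dock1.png",np.hstack([cv2.resize(p[100:220,160:280,::-1],(400,400),interpolation=2),cv2.resize(q[...,::-1],(400,400))]))
E
```

```text
time_s: 17.62
tcp_pos: [0.4732, -0.1261, 0.1191]
ee_rot: [-0.0, 0.705, 0.709, -0.0]
ft_force: [0.3, -0.4, -1.7]
finger_gap: 0.0256
time_s: 18.25
tcp_pos: [0.4734, -0.1267, 0.1153]
ee_rot: [-0.0, 0.705, 0.709, -0.0]
ft_force: [0.2, 0.5, -2.0]
finger_gap: 0.0259
t 18.25 tcp [ 0.4734 -0.1267  0.1153] yaw_y 0.3 tilt 0.0 q [-0.35  0.33  1.85 -0.    0.97 -0.35] F [ 0.2  0.5 -2. ] gap 0.0259
```

View pics/dock1.png

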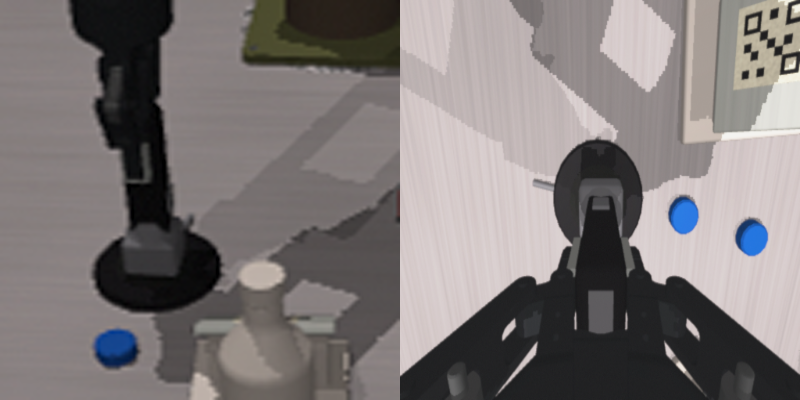

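The nose is over the plate and centred to within a few mm: scene nose mid at column 154 against plate 157, wrist 603 against 598. I lower it in 1 mm steps, watching the force.

```bash
python3 -m jog '[[20,[0,0,0.5],0],[20,[0,0,1],0],[20,[0,0,1.5],0],[20,[0,0,2],0],[20,[0,0,2],0]]'|grep -E "pos|force"
python3 -m jog '[[20,[0,0,0.5],0],[20,[0,0,1],0],[20,[0,0,1.5],0],[20,[0,0,2],0],[20,[0,0,2],0]]'|grep -E "pos|force"
python3 -m jog '[[20,[0,0,0.5],0],[20,[0,0,1],0],[20,[0,0,1],0],[20,[0,0,1.5],0],[20,[0,0,1.5],0]]'|grep -E "pos|force"
```

```text
tcp_pos: [0.4734, -0.1267, 0.1132]
ft_force: [0.1, -0.1, -1.6]
tcp_pos: [0.4735, -0.1268, 0.1121]
ft_force: [-2.4, -0.6, 6.2]
tcp_pos: [0.4736, -0.1272, 0.1119]
ft_force: [-4.9, -0.1, 17.5]
```

Contact at TCP z 0.112 as predicted, and an 18 N press squares the nose on the plate. I ease off, release and go straight up.

```bash
python3 -m jog '[[20,[0,0,-1],0],[20,[0,0,-2],0],[20,[0,0,-2.5],0],[20,[0,0,-2.5],0],[20,[0,0,-2.5],0]]'|grep -E "pos|force"
python3 -m jog '[[28,[0,0,-2.5],0],[32,[0,0,-2.5],0],[40,[0,0,-2.5],0],[50,[0,0,-2.5],0],[60,[0,0,-2.5],0]]'
python3 -m jog '[[60,[0,0,-10],0],[60,[0,0,-25],0],[60,[0,0,-50],0],[60,[0,0,-85],0],[60,[0,0,-110],0]]'
python3 -m jog '[[60,[0,0,-30],0],[60,[0,0,-60],0],[60,[30,0,-80],0],[60,[80,0,-80],0],[60,[130,0,-80],0]]'
python3 - <<'E'
from h import *
from cell import get_image,camera_info
go(None);o=[]
for n in("scene","top"):
    p,d=get_image(n);A0=load(n);A=(p,d)+A0[2:];W=cloud(*A);s=p.max(2).astype(int)-p.min(2)
    for lo,hi in((.025,.046),(.145,.165)):
        Q=W[(np.hypot(W[...,0]-.473,W[...,1]+.121)<.045)&(W[...,2]>lo)&(W[...,2]<hi)&(s<60)]
        if len(Q)>5:print(n,lo,len(Q),Q.mean(0).round(4),cv2.minAreaRect((1000*Q[:,:2]).astype(np.float32)),Q[:,2].max().round(3))
    o.append(cv2.resize((p[80:240,150:310] if n=="scene" else p[110:270,200:360])[...,::-1],(400,400),interpolation=2))
cv2.imwrite("pics/end.png",np.hstack(o))
E
```

```text
tcp_pos: [0.4734, -0.1266, 0.1121]
ft_force: [0.4, 0.3, -1.5]
time_s: 21.48
tcp_pos: [0.4734, -0.1267, 0.1148]
ee_rot: [-0.0, 0.705, 0.709, 0.0]
ft_force: [-0.5, -0.6, 0.3]
finger_gap: 0.0599
time_s: 22.1
tcp_pos: [0.4739, -0.1269, 0.227]
ee_rot: [0.001, 0.705, 0.709, 0.0]
ft_force: [0.6, 0.9, -1.2]
finger_gap: 0.0596
time_s: 22.72
tcp_pos: [0.4727, 0.0043, 0.3061]
ee_rot: [0.001, 0.705, 0.709, 0.001]
ft_force: [0.4, 0.1, 0.3]
finger_gap: 0.0599
t 22.73 tcp [0.4727 0.0043 0.3061] yaw_y 0.3 tilt 0.12 q [-0.08  0.11  1.6   0.    1.43 -0.09] F [0.4 0.1 0.3] gap 0.0599
scene 0.025 142 [ 0.4911 -0.1188  0.0371] ((485.1899108886719, -118.129638671875), (36.951812744140625, 56.883583068847656), 33.136383056640625) 0.046
scene 0.145 126 [ 0.4805 -0.1213  0.1554] ((475.7010498046875, -122.97584533691406), (34.9393310546875, 28.522647857666016), 85.5085678100586) 0.162
top 0.025 36 [ 0.4699 -0.1265  0.0419] ((471.6374206542969, -125.88551330566406), (33.570518493652344, 45.21845245361328), 88.18243408203125) 0.046
top 0.145 118 [ 0.4722 -0.1201  0.1567] ((472.32421875, -121.187744140625), (33.49118423461914, 24.897693634033203), 88.47775268554688) 0.163
```

View pics/end.png

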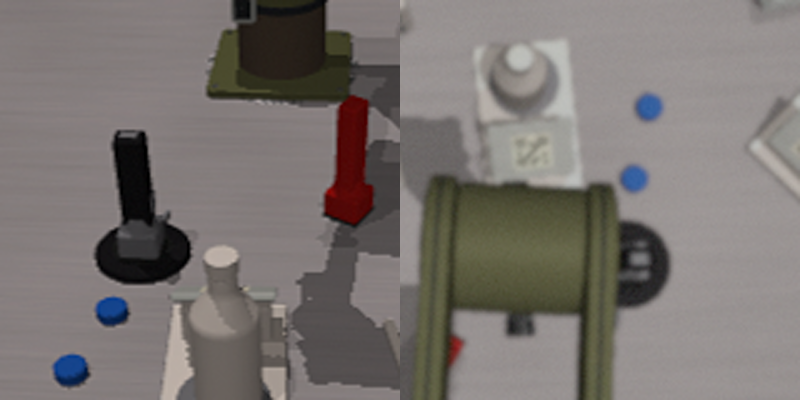

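The wand stands upright and released on the plate: its top centre is at (0.472, −0.121), height 0.157–0.16 m, and the plate is at (0.470, −0.121). The bottle and caps look unmoved.

```bash
python3 -c "
from cell import r;print(r.close_job())"
```

```text
the job is handed in; nothing more can be done
None
```

I scanned the bottle's code (middle stand) and set the wand down upright on its charging plate, then handed the job in at about 23 s of the 48 s. No verdict was reported.

**How:** The moves can't tilt the tool. I gripped the wand at 20 N and pushed its head against the fixed dock edge, which pivoted it about 27–29° in the jaws. I held it still at the code for about 2 s. I then pushed it upright against the lower edge of the middle stand's code plate. Finally I lowered it onto the dock until contact, pressed with about 18 N to square it, and released.

**Checks:**
- **Scan:** range was about 56 mm, the line of sight passed about 2 mm from the code centre, and the wand was about 8° off square (limit 15°).
- **Placing:** the wand's top centre is at (0.472, −0.121) in the top view, against a plate centre of (0.470, −0.121). Its top reads 0.157–0.16 m high (0.160 expected), and it looks upright in the pictures.
- **Everything else:** the bottle and both caps look unmoved in the last pictures. The jar, beaker and pen I did not re-measure, but nothing went near them.

**Disagreements:**
- The wrist camera put things about 5–9 mm away from the other two views. I used top and scene for absolute positions, and the wrist mainly for relative aim.
- The tilt readings scattered between about 20° and 32°.
- In the final check the scene view put the wand about 3–4 mm from the top view.

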